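Roll a carving blank up its cradle and turn the keeper behind it

ROBOT

A 6-joint arm with a two-finger parallel gripper is mounted at the origin on the work surface. World frame = base frame: x ahead of the robot, y to its left, z up, the work surface at z = 0. Lengths are in m, angles in degrees, forces in N, time in s.
With the tool pointing down it reaches from about 0.325 to 0.775 m from the base axis. Payload 5.5 kg.
Tool frame: the origin (TCP) lies at the centre of the arm's flange, where the gripper is bolted on; the fingertips stand 182 mm ahead of it and the grasp point (between the pads) lies 163 mm ahead of it; z points along the fingers, y is the line along which they close (so a half turn about z gives the same grasp; the last joint's range is limited). The gripper opens to 88 mm and grips with 3 to 60 N. Pads are 20 mm wide; open, the fingers measure 115 mm over their backs; the gripper's body (75 mm by 178 mm) begins 61 mm behind the grasp point.
Start: joints at [-3.249, 5.22, 70.514, -0, 104.267, -3.249], TCP at [0.6, -0, 0.405] pointing down, gripper open.
Joint ranges: [-164.24, 164.24], [-49.07, 125.15], [9.68, 141.18], [-86.29, 266.29], [3.28, 154.24], [-151.56, 151.56]. Speed limits (degrees/s): [147.25, 147.25, 172.46, 180, 180, 180].

INTERFACE

Orientations are given as [roll, pitch, yaw] about the fixed x, y, z axes, in that order (R = Rz(yaw) Ry(pitch) Rx(roll)).
In Python, from station import r gives the robot as it stands. The module is installed in compiled form; this text tells all that it offers. Calls block until the motion is done:
- r.reach(position, orientation): joint-space move of the TCP to a pose.
- r.servo_line(position, rotation=None, speed=0.15): straight line of the TCP; rotation=None keeps the orientation; speed is the mean speed in m/s.
- r.move_joints(angles): joint-space move.
- r.let_go() and r.grab(squeeze=None): open the fingers fully, or close them until they stop; squeeze is the grip in N (None keeps the last).
- r.wait(seconds).
- r.inverse_kinematics(position, orientation): joint angles nearest the present ones, or None.
- r.sense(): the state.
- r.snapshot(name): name is "scene" or "side" or "wrist"; returns a dict with "frame" (384x512x3 uint8, red, green, blue), "fx", "fy", "cx", "cy" (pixels), "R" (3x3) and "t" (3): a world point X has camera coordinates R X + t. Camera axes: x right, y down, z forward; pixel columns grow to the right and rows downward; lengths in m; the calibration is good to about 2 mm. A picture is of the moment at which its call begins. There is no depth.
A pose or a line that the arm cannot do raises r.IKError and nothing moves.
- r.hand_in(): hands the job in; it is judged then, once.
The state is a dict: "clock": time; "joints": joint angles; "joint_vel": joint speeds; "joint_torque": joint torques, N m; "tcp_pos": TCP position; "orientation": TCP orientation; "contact_force": force on the tool from outside, world axes, zero at the start; "torque": the same for the moment, N m; "opening": finger opening in m; "gripper_force": force on a finger pad.
Only numpy, scipy, OpenCV 4.12 (cv2) and the standard library are available. Lean on these libraries where they do the work, as an engineer would, in place of code of your own. Each camera call takes 0.05 s, during which the arm holds its last target. There are 200 camera calls.

TASK

A round wooden roller blank lies at the foot of the sloped carving cradle. With the fingertips, roll it steadily up the gutter until it drops into the seat against the stop at the top; then push the peg of the turn-button round so that its bar lies square across the gutter behind the roller and the roller cannot roll back. Only push: do not lift the roller, flick it or let it run back down, and leave the other things on the bench where they are.

Things in the scene. Friction and masses are not known exactly. Their poses are not given: they have to be found in the camera images.
- cradle: Wooden carving cradle screwed to the bench: a level base board 340 x 172 x 15 mm carrying a sloped gutter between two wedge-shaped cheek boards. Origin: centre of the base's underside, on the bench. x (level) points up the slope from the open foot to the stop, y across the gutter towards the cheek with the turn-button, z up. It does not move.
- gutter (a point): On the gutter floor's centreline, 55 mm above the bench over the cradle's origin. x up-slope along the floor (10 degrees), y towards the turn-button's cheek, z square to the floor. In this frame: floor z = 0 from x = -145 to +85 mm, 92 mm wide; cheeks 20 mm thick, tops at z = 24; foot lip at x = -157 to -145, top at z = 8; stop face at x = 142, top at z = 38.
- seat (a point): Centre of the roller when home: in the seat, touching the stop. In the gutter frame x = 114, y = 0, z = 20 mm (on the floor the roller's centre is at z = 28). The seat: from x = 85 mm the floor dips at 18 degrees to the rest of the floor, 8 degrees below level, so the roller stays there by itself. Axes as the cradle's.
- roller: Turned limewood roller blank, a plain cylinder 56 mm in diameter and 84 mm long, about 130 g, smooth on the waxed floor, with pencil lines along it. Origin: its centre; y is its axis, which lies across the gutter (4 mm play at each end). It starts resting against the foot lip, centre about 125 mm down-slope from the gutter point; it rolls freely and runs back if let go on the slope.
- turn_button (a joint): Angle (rad) of a dark wood bar, 86 x 18 x 14 mm, lying on the +y cheek (underside z = 24 mm) and pivoted square to the floor at x = 73, y = 56 mm in the gutter frame. 0: points down-slope along the cheek; negative: peg end swung outwards; positive: inwards over the gutter; 1.57: square across, 4 mm behind a seated roller. Starts at -0.7 to 0; about 1 N at the peg turns it; it stays where left.
- peg (a point): Upright finger peg on the free end of the turn-button, 12 mm in diameter, 21 mm tall above the bar, 62 mm from the pivot. This point is on its axis at mid-height, 49 mm above the floor plane of the gutter (z in the gutter frame); it goes round the pivot with the bar.
- spare_blank: Bystander: a second, identical blank standing on end on the bench beside the cradle, 84 mm tall. Origin: centre of its underside.
- gouge: Bystander: carving gouge 220 mm long with a wooden handle, lying beside the cradle. Origin: under its middle.
- skew_chisel: Bystander: skew carving chisel 220 mm long, lying to one side. Origin: under its middle.
- mug: Bystander: white mug, 80 mm wide, 85 mm tall. Origin: centre of its underside.
- mallet: Bystander: small round carver's mallet standing on its head, 72 mm wide, 180 mm tall. Origin: centre of its underside.
- wax_tin: Bystander: round tin 76 mm wide, 50 mm tall. Origin: centre of its underside.
- brush: Bystander: bench brush lying beside the cradle on its -y side. Origin: centre of its underside.
There are look-alikes about, which are no part of the job. What is shaped like the roller but orange is not meant.

How it is judged (in metres and radians):
On the way, in this order (a step that is already met when the one before it is completed fails the run):
1. the roller lies in the seat against the stop (x of roller in the frame of cradle between 0.102 and 0.117 m and z of roller in the frame of cradle below 0.099 m and y of roller in the frame of cradle between -0.012 and 0.012 m and linear speed of roller below 0.05 m/s), for 0.2 s.
2. the turn-button is across the gutter behind it (value of joint turn_button above 1.3 rad), for 0.1 s.
At the end, for the whole second after the job is handed in: The roller lies at rest in the seat, its centre within about 7 mm of its home against the stop, and the turn-button stands within about 15 degrees of square across the gutter behind it (x of roller in the frame of cradle between 0.102 and 0.117 m and z of roller in the frame of cradle below 0.099 m and y of roller in the frame of cradle between -0.012 and 0.012 m and value of joint turn_button between 1.3 and 1.85 rad and linear speed of roller below 0.02 m/s and velocity of joint turn_button below 0.1 rad/s); the robot touches nothing.
It fails at once if the roller is lifted off the gutter floor (by more than about 8 mm) or leaves the gutter (z of roller in the frame of gutter above 0.036 m or y of roller in the frame of gutter above 0.02 m or y of roller in the frame of gutter below -0.02 m).
It fails at once if the roller is flicked or runs away (faster than 0.4 m/s) (linear speed of roller above 0.4 m/s).
It fails at once if a bystander is shifted by more than 30 mm or tipped (distance of any of spare_blank, gouge, skew_chisel, mug, mallet, wax_tin, brush from where it was at the start of the episode above 0.03 m or angle between any of spare_blank, mug, mallet, wax_tin's own z axis and vertical above 0.3 rad).
It also fails if it takes over 64 s, if anything falls off the work surface, if the arm or the gripper's body presses on something with over 40 N, if the wrist force passes 120 N, or if a joint passes its speed limit or range.

## Working session

There is one attempt and no reset: what is moved stays moved. The work goes in short steps, each a Python script; the robot and the scene stay as the last script left them, time stands still between calls to the robot, and variables do not carry over. Pictures are saved under pics/ and viewed, at most 10 in all, crops included, and the job is handed in when it is done.

```bash
mkdir -p pics; python3 - <<'E'
from station import r
import cv2,numpy as np,pickle
d={}
for n in("scene","side","wrist"):
    d[n]=r.snapshot(n); cv2.imwrite(f"pics/{n}0.png",d[n]["frame"][:,:,::-1])
    print(n,d[n]["fx"],-np.array(d[n]["R"]).T@d[n]["t"])
pickle.dump(d,open("d0.pkl","wb"))
cv2.imwrite("pics/both.png",cv2.resize(np.vstack([d["scene"]["frame"],d["side"]["frame"]])[:,:,::-1],(800,1200)))
s=r.sense();print(s)
E
```

```text
scene 416.5902699707315 [ 1.41524843 -0.03512223  1.30087853]
side 380.98878608685493 [ 0.14244556 -0.71034679  0.9783654 ]
wrist 271.6663920918575 [0.59942321 0.07874475 0.38439236]
{'clock': 0.15, 'joints': array([-3.24857306e+00,  5.25440625e+00,  7.05638772e+01, -1.35132917e-03,
        1.04267833e+02, -3.24785052e+00]), 'joint_vel': array([-0.03149219, -0.01219686, -0.08558245, -0.03203347,  0.14165127,
        0.05020666]), 'joint_torque': array([ 1.35033202e-03, -4.47044814e+01, -4.06907630e+01,  6.99103042e-02,
        2.74600578e-02, -1.16549641e-04]), 'tcp_pos': array([ 6.00053548e-01, -7.62545384e-06,  4.03775040e-01]), 'orientation': array([-1.79913948e+02, -3.57091503e-03,  8.99989427e+01]), 'contact_force': array([ 0.15721722,  0.26757654, -0.05343068]), 'torque': array([-0.06151911,  0.00235373, -0.00198693]), 'gripper_force': 0.0, 'opening': 0.08770625588761966}
```

View pics/scene0.png

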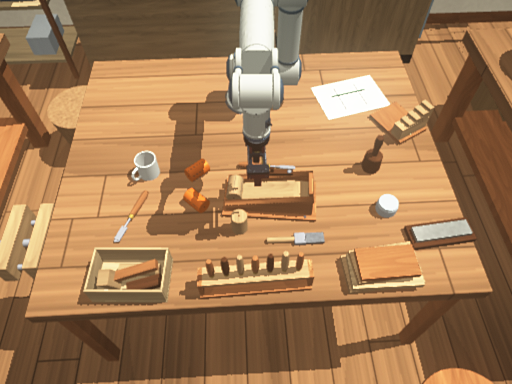

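View pics/side0.png

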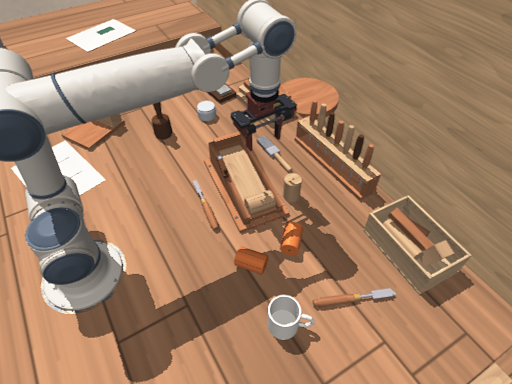

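View pics/wrist0.png

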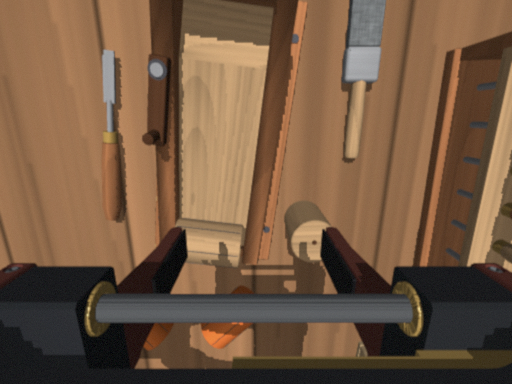

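The wrist view shows the gutter running up the image. The roller is at the foot (210,242), with the turn-button pivot at (157,69) and peg at (150,137).

Things shaped like the roller in the scene view:
- Pale blank lying in the gutter at (235,187)
- Upright spare at (239,221)
- Orange blanks at (198,169) and (196,200)

The pale one lying across the gutter foot fits the description. I'll confirm it in an enlarged crop, which also serves for measuring.

```bash
python3 - <<'E'
import pickle,cv2,numpy as np
d=pickle.load(open("d0.pkl","rb"))
w=d["wrist"]["frame"][:,:,::-1]
a=cv2.resize(w[0:300,120:340],None,fx=2,fy=2,interpolation=cv2.INTER_CUBIC)
s=d["side"]["frame"][:,:,::-1][130:280,195:313]
b=cv2.resize(s,None,fx=3,fy=4,interpolation=cv2.INTER_CUBIC)
cv2.imwrite("pics/crop1.png",np.hstack([a,b]))
E
```

```text
(no output)
```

View pics/crop1.png

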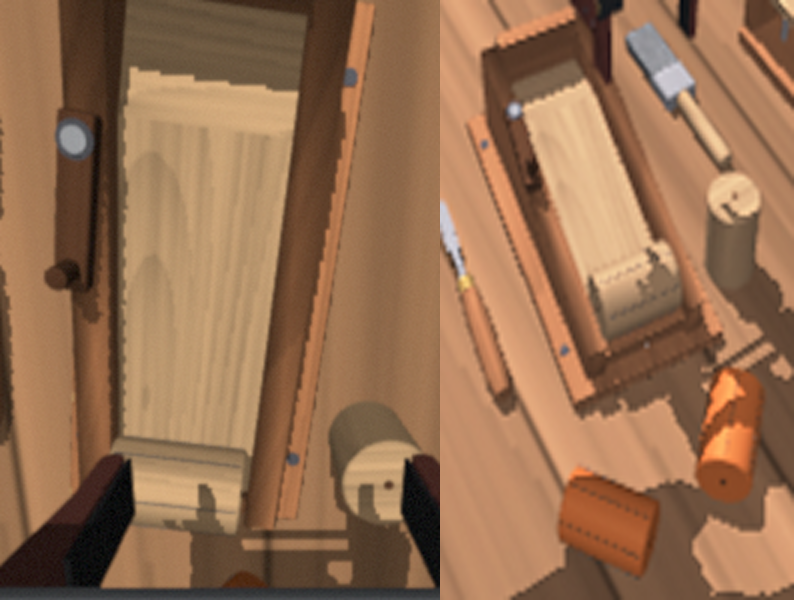

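The crop confirms it. The pale blank lies across the gutter foot, the spare stands outside, and the orange ones lie on the bench. In full-image pixels the pivot screw is near (157,69) in the wrist view and (220,157) in the side view, and the peg top is near (147,137). Next I measure the cradle pose.

```bash
cat > h.py <<'E'
import numpy as np,pickle,cv2
S,C=np.sin(np.radians(10)),np.cos(np.radians(10))
def ray(c,uv):
    R=np.array(c["R"]);o=-R.T@c["t"]
    return o,R.T@np.array([(uv[0]-c["cx"])/c["fx"],(uv[1]-c["cy"])/c["fy"],1])
def onz(c,uv,z):
    o,d=ray(c,uv);return o+d*(z-o[2])/d[2]
def tri(c1,p1,c2,p2):
    o1,d1=ray(c1,p1);o2,d2=ray(c2,p2)
    s=np.linalg.lstsq(np.c_[d1,-d2],o2-o1,rcond=None)[0]
    a,b=o1+s[0]*d1,o2+s[1]*d2;return (a+b)/2,np.linalg.norm(a-b)
def Rg(yaw):
    c,s=np.cos(yaw),np.sin(yaw)
    return np.array([[c,-s,0],[s,c,0],[0,0,1]])@np.array([[C,0,-S],[0,1,0],[S,0,C]])
def onslope(c,uv,org,yaw,z):   # gutter coords of pixel on gutter plane z
    o,d=ray(c,uv);R=Rg(yaw);o=R.T@(o-org);d=R.T@d
    return o+d*(z-o[2])/d[2]
E
python3 - <<'E'
from h import *
d=pickle.load(open("d0.pkl","rb"));w,s=d["wrist"],d["side"]
f=w["frame"].astype(int)
def grey(f,x0,x1,y0,y1):
    g=f[y0:y1,x0:x1];m=(abs(g[...,0]-g[...,2])<35)&(g.mean(2)>120)
    v,u=np.nonzero(m);return (u.mean()+x0,v.mean()+y0),len(u)
pw,n=grey(f,145,170,55,82);ps,n2=grey(s["frame"].astype(int),210,230,148,168)
print(pw,n,ps,n2,tri(w,pw,s,ps),onz(w,pw,.1065))
# left floor edge: first pale px in each row
E=[]
for v in range(70,210,5):
    row=f[v,170:200];k=np.nonzero((row[:,0]>165)&(row[:,1]>130))[0]
    if len(k):E.append((170+k[0]-.5,v))
print(E[::6])
yaw=np.pi/2;org=np.array([.6,.15,.055])
for i in range(6):
    P=np.array([onslope(w,e,org,yaw,0) for e in E])
    sl=np.polyfit(P[:,0],P[:,1],1); yaw+=np.arctan(sl[0])
    # pivot -> origin
    pv=onslope(w,pw,org,yaw,.0395)-[.073,.056,.0395]
    sh=Rg(yaw)@pv;sh2=sh.copy();sh2[2]=0
    org=org+sh2
print("yaw",np.degrees(yaw),"org",org,"res",sh)
P=np.array([onslope(w,e,org,yaw,0) for e in E]);print("edge y",P[:,1].round(4)[::4],P[0],P[-1])
g=lambda c,uv,z:onslope(c,uv,org,yaw,z).round(4)
print("break",g(w,(180,63),0),g(w,(205,63),0),"pegtop",g(w,(147,137.5),.059),"pivot side",g(s,ps,.0395))
print("roller top silhouettes",g(w,(181,220),.045),g(w,(244,228),.045))
# base screws, z=15mm bench
for uv in((295,38.5),(266.5,229.5)):print(Rg(yaw)[:2,:2].T@(0*org[:2]) , (np.array([[np.cos(yaw),np.sin(yaw)],[-np.sin(yaw),np.cos(yaw)]])@(onz(w,uv,.016)-org)[:2]).round(4))
for n_,c,uv,z in(("mallet",d["scene"],(373,165),.03),("spare",d["scene"],(239,215),.084)):print(n_,onz(c,uv,z))
E
```

```text
(np.float64(156.01379310344828), np.float64(69.19310344827586)) 145 (np.float64(218.14285714285714), np.float64(158.21428571428572)) 14 (array([0.50634921, 0.12223872, 0.10311666]), np.float64(0.0008689034677901551)) [0.50781151 0.12141718 0.1065    ]
[(np.float64(181.5), 70), (np.float64(182.5), 100), (np.float64(182.5), 130), (np.float64(182.5), 160), (np.float64(182.5), 190)]
yaw 83.02957243842182 org [0.55553067 0.05005827 0.055     ] res [ 9.67957268e-10 -4.60671538e-10 -5.99156209e-11]
edge y [0.0424 0.0402 0.0413 0.0412 0.0412 0.0411 0.041 ] [0.07301946 0.04244011 0.        ] [-0.09127879  0.04096808  0.        ]
break [0.0796 0.044  0.    ] [0.0827 0.0177 0.    ] pegtop [0.0126 0.0605 0.059 ] pivot side [0.0709 0.0588 0.0395]
roller top silhouettes [-0.0861  0.0312  0.045 ] [-0.0872 -0.0438  0.045 ]
[0. 0.] [ 0.1294 -0.0781]
[0. 0.] [-0.121  -0.0777]
mallet [0.44106191 0.46101628 0.03      ]
spare [ 0.67131922 -0.06295111  0.084     ]
```

```bash
python3 - <<'E'
from station import r
from h import *
r.grab(20)
r.reach([.56,-.01,.43],[180,0,90])
c=r.snapshot("wrist");c2=r.snapshot("side");pickle.dump((c,c2),open("d1.pkl","wb"))
print(r.sense()["clock"],r.sense()["opening"],np.round(c["R"],3),-np.array(c["R"]).T@c["t"])
cv2.imwrite("pics/w1.png",cv2.resize(c["frame"][:,120:400,::-1],None,fx=1.55*1,fy=1.55,interpolation=cv2.INTER_CUBIC))
E
```

```text
1.9 0.0006402139478739821 [[ 1.    -0.     0.004]
 [-0.002 -0.958  0.287]
 [ 0.004 -0.287 -0.958]] [0.55890992 0.06858942 0.41268063]
```

View pics/w1.png

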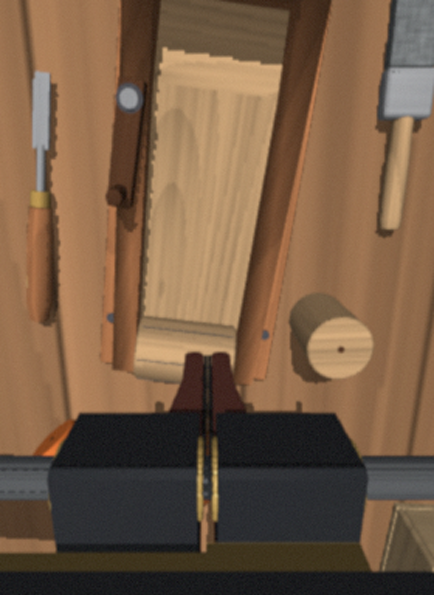

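The view shows both base screws at crop (110,317) and (265,335), the foot corners at (104,362) and (265,380), the pivot at (129,97) and the peg at (117,194). I'll fit the pose to these.

```bash
python3 - <<'E'
from h import *
from scipy.optimize import least_squares
c,c2=pickle.load(open("d1.pkl","rb"));f=c["frame"]
q=lambda u,v:(120+u/1.55-.3,v/1.55-.3)
pts={"sL":q(110,317),"sR":q(265,335),"cL":q(104,362),"cR":q(265,380)}
W={k:onz(c,v,.015) for k,v in pts.items()}
for k in W:print(k,W[k].round(4))
print("screw dist",np.linalg.norm(W["sL"]-W["sR"]),"corner",np.linalg.norm(W["cL"]-W["cR"]))
g=f[55:72,195:212].astype(int);m=(abs(g[...,0]-g[...,2])<35)&(g.mean(2)>120);v,u=np.nonzero(m);pv=(195+u.mean(),55+v.mean());print("pivot px",pv,len(u))
# floor edges: pale span per row
L=[];Rr=[]
for v in range(64,200,4):
    row=f[v,205:315].astype(int);k=np.nonzero((row[:,0]>150)&(row[:,1]>115)&(row[:,0]-row[:,2]<110)&(row[:,1]*1.0/row[:,0]>.78))[0]
    L.append((205+k[0]-.5,v));Rr.append((205+k[-1]+.5,v))
print(L[::8],Rr[::8])
def res(p):
    org=np.array([p[0],p[1],.055]);yaw=p[2];G=lambda uv,z:onslope(c,uv,org,yaw,z)
    e=[*(G(pv,.0395)-[.073,.056,.0395])[:2]]
    R2=Rg(yaw);
    for k,y in(("sL",.076),("sR",-.076)):
        x=W[k]-org; e.append(-np.sin(yaw)*x[0]+np.cos(yaw)*x[1]-y)
    for k in("cL","cR"):
        x=W[k]-org;e.append(np.cos(yaw)*x[0]+np.sin(yaw)*x[1]+.17)
        e.append(-np.sin(yaw)*x[0]+np.cos(yaw)*x[1]-(.086 if k=="cL" else -.086))
    e+=[(G(uv,0)[1]-.046)/4 for uv in L]+[(G(uv,0)[1]+.046)/4 for uv in Rr]
    return np.array(e)
s=least_squares(res,[.555,.05,np.radians(83)],loss="soft_l1",f_scale=.003)
e=res(s.x)*1e3;print(s.x[:2],np.degrees(s.x[2]));print(e[:8].round(1),"L",(e[8:8+len(L):6]*4).round(1),"R",(e[8+len(L)::6]*4).round(1))
np.save("pose.npy",s.x)
org=np.array([*s.x[:2],.055])
print("break",onslope(c,q(165,93),org,s.x[2],0),"pegtop",onslope(c,q(115,194),org,s.x[2],.059))
print("roller front",onslope(c,q(140,318),org,s.x[2],.02),onslope(c,q(234,328),org,s.x[2],.02),"cam",Rg(s.x[2]).T@(-np.array(c["R"]).T@c["t"]-org))
E
```

```text
sL [ 0.4639 -0.0601  0.015 ]
sR [ 0.6184 -0.0794  0.015 ]
cL [ 0.4545 -0.1086  0.015 ]
cR [ 0.6204 -0.1293  0.015 ]
screw dist 0.15572993383341344 corner 0.16713676112277373
pivot px (np.float64(202.672), np.float64(62.888)) 125
[(np.float64(204.5), 64), (np.float64(220.5), 96), (np.float64(217.5), 128), (np.float64(215.5), 160), (np.float64(213.5), 192)] [(np.float64(298.5), 64), (np.float64(292.5), 96), (np.float64(287.5), 128), (np.float64(281.5), 160), (np.float64(275.5), 192)]
[0.55725572 0.04993513] 83.06211406057706
[-0.1  1.3  3.4 -0.4  0.2 -3.2 -0.3  1.7] L [16.4 -4.8 -3.  -2.3 -2.8 -2. ] R [0.9 0.7 1.6 1.4 1.2 1. ]
break [0.07847544 0.03788    0.        ] pegtop [0.01358783 0.06088666 0.059     ]
roller front [-0.10166447  0.04457141  0.02      ] [-0.10099775 -0.03958896  0.02      ] cam [0.08054374 0.00061123 0.34899639]
```

Pose fits to about 2 mm: screw distance 156 vs 152, corners 167 vs 172, peg radius 60 vs 62. The button angle is about -0.08 rad. Now I check clearance to the orange blanks and push.

```bash
cat >> h.py <<'E'
try:
    p_=np.load("pose.npy");ORG=np.array([p_[0],p_[1],.055]);YAW=p_[2];YD=np.degrees(YAW)
except OSError: pass
def tip(x,y,z):  # gutter tip point -> vertical-tool TCP position
    return ORG+Rg(YAW)@np.array([x,y,z])+[0,0,.182]
E
python3 - <<'E'
from station import r
from h import *
d=pickle.load(open("d0.pkl","rb"))
f=d["scene"]["frame"].astype(int);m=((f[...,0]>190)&(f[...,1]<130)&(f[...,2]<60)).astype(np.uint8);m[:150]=0;m[215:]=0;m[:,:170]=0;m[:,220:]=0
n,_,st,ce=cv2.connectedComponentsWithStats(m)
for i in range(1,n):
    if st[i][4]>30:print("orange",onz(d["scene"],ce[i],.03).round(3))
a=tip(-.178,0,.015);print("start tip",(a-[0,0,.182]).round(3))
o=[180,0,YD]
r.reach(a+[0,0,.12],o); r.servo_line(a,speed=.12)
s=r.sense();print(s["clock"],s["tcp_pos"]-a,s["contact_force"])
c=r.snapshot("side");cv2.imwrite("pics/s2.png",cv2.resize(c["frame"][120:290,180:350,::-1],None,fx=3.4,fy=3.4,interpolation=cv2.INTER_CUBIC))
E
```

```text
orange [ 0.553 -0.235  0.03 ]
start tip [ 0.536 -0.127  0.039]
3.7 [ 3.47898627e-04 -4.24351291e-05  1.10489452e-03] [0.37769371 0.12924803 0.47287475]
```

View pics/s2.png

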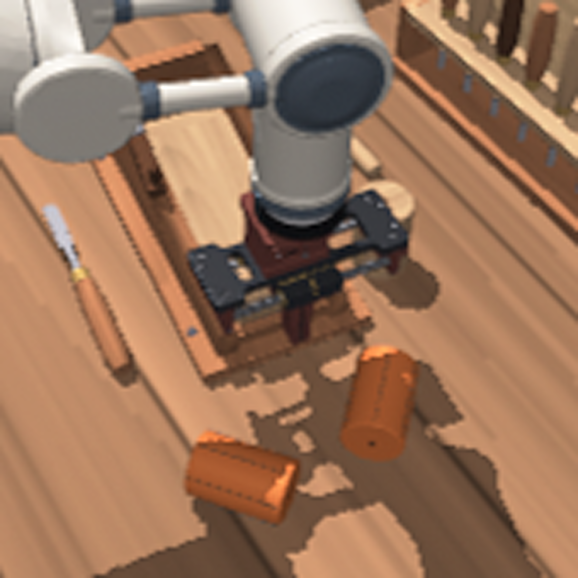

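The fingertips (297,325) sit centred just behind the foot lip, clear of the orange blanks and the tools. Now I push up the slope in one steady line.

```bash
python3 - <<'E'
from station import r
from h import *
r.servo_line(tip(.068,0,.016),speed=.05)
s=r.sense();print(s["clock"],s["tcp_pos"]-tip(.068,0,.016),s["contact_force"].round(2))
c=r.snapshot("wrist");print(r.sense()["contact_force"].round(2))
c2=r.snapshot("side")
cv2.imwrite("pics/w3.png",np.hstack([c["frame"][50:384,100:400],c2["frame"][50:384,100:400]])[:,:,::-1])
pickle.dump((c,c2),open("d3.pkl","wb"))
E
```

```text
8.8167 [ 3.11284263e-06 -4.59970738e-05 -1.19444623e-05] [-0.24  0.11 -0.15]
[ 0.55  0.03 -0.43]
```

View pics/w3.png

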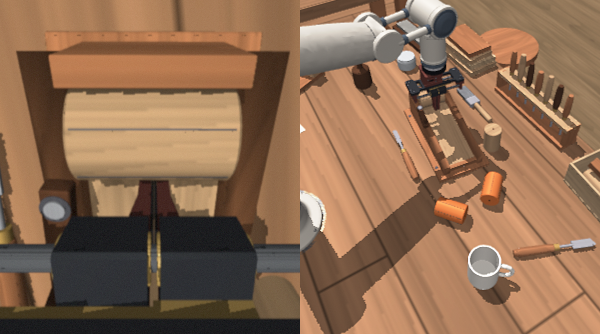

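The roller is against the stop, spanning about columns 64–241 and centred between the cheeks, and contact force is near zero. I'll retreat, measure the roller, then go to the peg.

```bash
cat >> h.py <<'E'
def pegpose(th,gap,z=.043):
    t=np.array([np.sin(th),-np.cos(th)])
    pg=np.array([.073-.062*np.cos(th),.056-.062*np.sin(th)])-t*(.016+gap)
    return tip(pg[0],pg[1],z),[180,0,YD-90+np.degrees(th)]
E
python3 - <<'E'
from station import r
from h import *
o=[180,0,YD]
r.servo_line(tip(.03,0,.016),speed=.06)
r.servo_line(tip(.0,0,.15),speed=.15)
r.servo_line(tip(-.03,-.0,.23),speed=.15)
c=r.snapshot("wrist");f=c["frame"]
pickle.dump(c,open("d4.pkl","wb"))
cv2.imwrite("pics/w4.png",cv2.resize(f[:260,130:390,::-1],None,fx=2,fy=2))
p,oo=pegpose(-.08,.014)
print(r.inverse_kinematics(p,oo),r.inverse_kinematics(p+[0,0,.08],oo),r.sense()["clock"])
E
```

```text
[ 3.99951279e+00 -1.41812426e+01  1.01370235e+02 -2.54444375e-14
  9.28110080e+01  1.05521061e+02] [ 3.99951279e+00 -1.48393715e+01  9.38159616e+01 -2.54444375e-14
  1.01023410e+02  1.05521061e+02] 11.5333
```

View pics/w4.png

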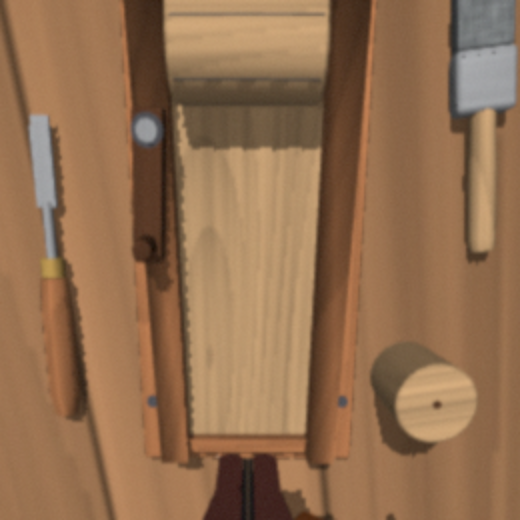

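The roller stays seated, with its rear edge at crop row 104. The pivot is at (147,128) and the peg top at (144,244). I'll check these numerically and then go round with the peg.

```bash
python3 - <<'E'
from station import r
from h import *
c=pickle.load(open("d4.pkl","rb"));q=lambda u,v:(130+u/2-.25,v/2-.25)
G=lambda uv,z:onslope(c,uv,ORG,YAW,z)
cam=Rg(YAW).T@(-np.array(c["R"]).T@c["t"]-ORG)
for x in(.110,.114,.118):   # predicted rear tangent row for roller centre x
    v=np.array([cam[0]-x,cam[2]-.020]);a=np.arctan2(v[1],v[0])+np.arccos(.028/np.hypot(*v))
    P=np.array([x+.028*np.cos(a),0,.02+.028*np.sin(a)]);X=np.array(c["R"])@(ORG+Rg(YAW)@P)+c["t"]
    print(x,"pred crop row",2*(c["cy"]+c["fy"]*X[1]/X[2])+.5)
pv,pg=G(q(147,129),.0395),G(q(144,244),.059);print("pivot",pv,"peg",pg,"screws",[ (Rg(YAW).T@(onz(c,q(u,401),.015)-ORG))[1] for u in(152,342)])
th=-np.arctan2(pg[1]-.056,.073-pg[0]);print("theta",th)
p,o=pegpose(th,.014)
r.reach(p+[0,0,.07],o);r.servo_line(p,speed=.1)
s=r.sense();print(s["clock"],s["contact_force"].round(2))
w=r.snapshot("side");cv2.imwrite("pics/s5.png",cv2.resize(w["frame"][100:240,180:330,::-1],None,fx=4,fy=4,interpolation=cv2.INTER_CUBIC))
E
```

```text
0.11 pred crop row 111.92162574215047
0.114 pred crop row 104.09927455093259
0.118 pred crop row 96.19384814031145
pivot [0.07326452 0.05664218 0.0395    ] peg [0.01447394 0.05999718 0.059     ] screws [np.float64(0.07875426931386938), np.float64(-0.07602239683000052)]
theta -0.06819152176613046
13.9667 [ 0.66 -0.11 -0.06]
```

View pics/s5.png

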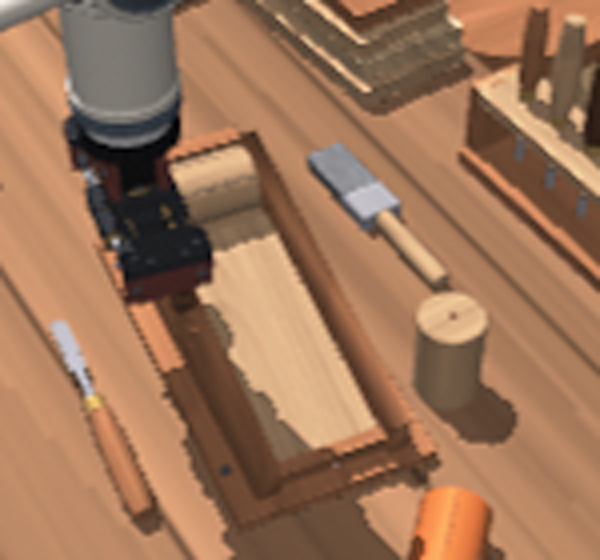

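The roller measures x = 0.114, exactly home. The gripper is beside the button and touches nothing. Now I swing the peg round.

```bash
python3 - <<'E'
from station import r
from h import *
th=-.068
for t,g in [(th,.004)]+[(a,0) for a in np.linspace(0,1.57,10)]:
    p,o=pegpose(t,g);r.servo_line(p,o,speed=.06)
    s=r.sense();print(round(t,2),round(s["clock"],1),s["contact_force"].round(1))
    if np.linalg.norm(s["contact_force"])>12:print("STOP");break
p,o=pegpose(1.57,.03);r.servo_line(p,speed=.06)
p,o=pegpose(1.57,.10,.20);r.servo_line(p,speed=.15)
c=r.snapshot("wrist");pickle.dump(c,open("d6.pkl","wb"))
cv2.imwrite("pics/w6.png",cv2.resize(c["frame"][:260,130:390,::-1],None,fx=2,fy=2))
E
```

```text
-0.07 14.3 [ 0.5  0.1 -0. ]
0.0 14.6 [0.2 0.3 0. ]
0.17 15.0 [-0.7  0.2  0.2]
0.35 15.3 [ 0.5  0.3 -0.1]
0.52 15.6 [-0.5  0.6 -0.3]
0.7 16.0 [-0.1 -0.6 -0.7]
0.87 16.3 [-0.2  0.2 -0.1]
1.05 16.6 [-0.1 -0.6 -0.9]
1.22 17.0 [-0.4 -0.1  0.2]
1.4 17.3 [-0.   0.1  0.5]
1.57 17.6 [0.7 0.3 0.6]
```

View pics/w6.png

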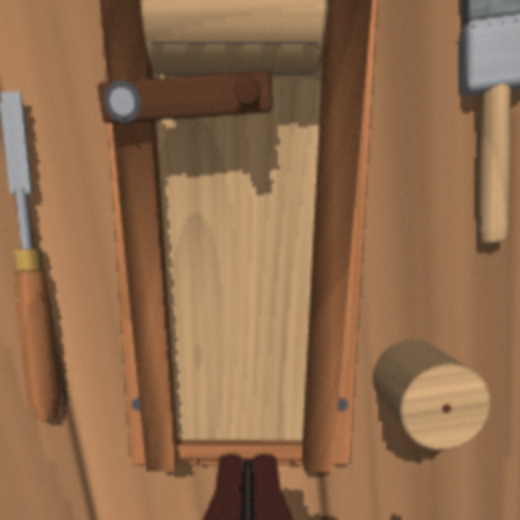

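The bar lies across the gutter behind the seated roller, with the pivot at (122,101) and the peg at (247,91). I measure its angle and the roller, and hand in if both are within limits.

```bash
python3 - <<'E'
from station import r
from h import *
c=pickle.load(open("d6.pkl","rb"));q=lambda u,v:(130+u/2-.25,v/2-.25)
G=lambda u,v,z:onslope(c,q(u,v),ORG,YAW,z)
a,b=G(122,101,.0395),G(247,89,.059);b1,b2=G(104,83,.038),G(269,71,.038);b3,b4=G(124,122,.038),G(269,110,.038)
ang=lambda p,e:np.arctan2(p[1]-e[1],p[0]-e[0])
print("pivot",a,"peg",b,"theta",ang(a,b),"edges",ang(b1,b2),ang(b3,b4))
cam=Rg(YAW).T@(-np.array(c["R"]).T@c["t"]-ORG)
for x in(.110,.114,.118):
    v=np.array([cam[0]-x,cam[2]-.020]);t=np.arctan2(v[1],v[0])+np.arccos(.028/np.hypot(*v))
    X=np.array(c["R"])@(ORG+Rg(YAW)@np.array([x+.028*np.cos(t),0,.02+.028*np.sin(t)]))+c["t"]
    print(x,2*(c["cy"]+c["fy"]*X[1]/X[2])+.5)
ok=all(1.4<ang(*k)<1.75 for k in((a,b),(b1,b2),(b3,b4)))
print(ok,r.sense()["contact_force"].round(2))
if ok: r.wait(.5);print(r.hand_in())
E
```

```text
pivot [0.07304158 0.0572342  0.0395    ] peg [ 0.07720101 -0.00466504  0.059     ] theta 1.637892236755129 edges 1.632715462657391 1.6434390560949699
0.11 82.82286675422705
0.114 73.93317117070023
0.118 64.93887081825017
True [0.4  1.25 0.29]
the job is handed in; nothing more can be done
None
```

Job handed in: the last picture before hand-in put the roller in the seat against the stop (x about 0.114 m in the gutter frame) and the turn-button across behind it at about 1.64 rad, with the fingers backed off clear of both; the station returned no verdict.

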